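# Re-check a scuffed sleeve under the swing-arm gauge

### The job

Push the blue gauge arm by its bar, gently, to swing it clear of the brass V-cradle, lay the scuffed aluminium sleeve lengthwise in the cradle and let go, then push the arm back until the gauge's plunger stands over the middle of the cradle, above the sleeve. Do not press on the dial gauge, and leave the other rejects and the tilting bin alone.

Things in the scene. Friction and masses are not known exactly. Their poses are not given: they have to be found in the camera images.
- gauge_stand: Dark iron base plate 300 x 120 x 20 mm, fixed to the bench. Origin: centre of its underside. Its x axis runs along its length from the cradle end (-x, toward the robot) to the column end (+x). At x = -85 mm stands the V-cradle, at x = +85 mm the 28 mm column that carries the arm.
- cradle_centre (a point): Centre of the seated sleeve: on the stand at (-85, 0, 55) mm; x along the cradle, z up. The cradle is two brass 90 degree V plates, 8 mm thick along x, 47 mm wide, tops 8 mm below this point, centred 30 mm either side of it: 52 mm between them is free for fingers, down to the base plate 35 mm below this point.
- gauge_pivot (a point): On the arm's vertical hinge axis at the mid height of the arm's bar, at (85, 0, 125) mm on the stand. Hub of 48 mm diameter around it, from 18 mm below to 18 mm above, with an 18 mm nut 8 mm higher.
- gauge_arm (a joint): Swing of the blue arm about its vertical axis, rad, -0.5 to 1.7, counter-clockwise from above; 0: pointing along the stand's -x, right over the cradle; growing values swing the free end to the stand's -y side. Stiff hinge: it stays where it is left. The bar is 16 mm wide, 20 mm high, 24 to 148 mm from the axis, mid height 125 mm above the bench; the dial gauge is centred at 170 mm.
- dial_gauge: Dial gauge at the free end of the arm, face up: dark disc 44 mm in diameter, 22 mm high with a white face, and a plunger hanging down from its middle. Origin on the plunger's axis, at the bar's mid height, 170 mm from the hinge axis. x axis points along the bar toward the hinge.
- plunger_tip (a point): Red tip of the plunger, 46 mm below the gauge's origin; when the arm is over the seated sleeve it passes about 4 mm above the sleeve's crest.
- sleeve: Scuffed aluminium sleeve (tube), 40 mm outside diameter, 30 mm bore (not a place to grip), 80 mm long, 120 g, lying. Origin at its centre, x along its axis.
- sleeve_rest: Dark wooden rest on which the sleeve lies at the start, fixed: slab 110 x 60 x 8 mm with two V plates 30 mm either side of the middle, 52 mm free between them. Origin: centre of its underside; x along the sleeve. The sleeve's axis is 40 mm above it.
- cracked_race: Bright steel ring with a dark crack, 72 mm outside, 56 mm inside, 18 mm high, loose, flat on the bench. Origin: centre of its underside. Leave alone.
- thrust_bearing: Rusty brown thrust bearing, 60 mm diameter, 20 mm high, loose, flat on the bench. Origin: centre of its underside. Leave alone.
- seal_carrier: Orange plastic flanged ring, 68 mm diameter, 18 mm high, loose, flat on the bench. Origin: centre of its underside. Leave alone.
- bin_frame: Fixed frame of the galvanised tilting bin, on the robot's right: base 150 x 220 mm, two cheeks 138 mm high, pivot rod 120 mm above the bench along its y. Origin: centre of its underside.
- reject_bin (a joint): Tilt of the galvanised bin (170 x 190 x 120 mm, rim 145 mm above the bench) about its pivot rod, rad; 0 upright. Leave alone.

How it is judged (in metres and radians):
On the way, in this order (a step that is already met when the one before it is completed fails the run):
1. the gauge arm stands swung clear of the cradle, at 1.0 rad or more, while the sleeve is not yet in the cradle (value of joint gauge_arm above 1 rad and horizontal distance between sleeve and cradle_centre above 0.08 m), for 0.3 s.
2. the sleeve lies fully home in both V plates (within 3 mm of its seat in height and sideways, 7 mm along the cradle) and is let go, with the arm still clear (1.0 rad or more) (x of sleeve in the frame of cradle_centre between -0.007 and 0.007 m and y of sleeve in the frame of cradle_centre between -0.003 and 0.003 m and z of sleeve in the frame of cradle_centre between -0.003 and 0.003 m and angle between the x axis of sleeve and the x axis of cradle_centre, either way round below 0.06 rad and contact force between sleeve and the fingers below 0.1 N and value of joint gauge_arm above 1 rad), for 0.3 s.
At the end, for the whole second after the job is handed in: The plunger tip stands within 5 mm, seen from above, of the middle of the cradle; the sleeve still lies fully home in the cradle (3 mm in height and sideways, 7 mm along, 0.06 rad); arm and sleeve are at rest and the robot touches nothing (horizontal distance between plunger_tip and cradle_centre below 0.005 m and x of sleeve in the frame of cradle_centre between -0.007 and 0.007 m and y of sleeve in the frame of cradle_centre between -0.003 and 0.003 m and z of sleeve in the frame of cradle_centre between -0.003 and 0.003 m and angle between the x axis of sleeve and the x axis of cradle_centre, either way round below 0.06 rad and contact force between sleeve and the fingers below 0.1 N and linear speed of sleeve below 0.01 m/s and velocity of joint gauge_arm between -0.03 and 0.03 rad/s and contact force between each of the arm, the fingers and anything else below 0.1 N).
It fails at once if the gauge arm is swung faster than 2 rad/s (velocity of joint gauge_arm above 2 rad/s or velocity of joint gauge_arm below -2 rad/s).
It fails at once if the dial gauge or its plunger is pressed by anything with more than 5 N (contact force between dial_gauge and anything else above 5 N).
It fails at once if the sleeve is dropped or rammed into the stand (more than 40 N) (contact force between sleeve and gauge_stand above 40 N).
It fails at once if the cracked race, thrust bearing or seal carrier is moved more than 15 mm (distance of any of cracked_race, thrust_bearing, seal_carrier from where it was at the start of the episode above 0.015 m).
It fails at once if the bin is tilted more than 0.1 rad (value of joint reject_bin above 0.1 rad or value of joint reject_bin below -0.1 rad).
It also fails if it takes over 72 s, if anything falls off the work surface, if the arm or the gripper's body presses on something with over 40 N, if the wrist force passes 120 N, or if a joint passes its speed limit or range.

### The arm

A 6-joint arm with a two-finger parallel gripper is mounted at the origin on the work surface. World frame = base frame: x ahead of the robot, y to its left, z up, the work surface at z = 0. Lengths are in m, angles in degrees, forces in N, time in s.
With the tool pointing down it reaches from about 0.35 to 0.775 m from the base axis. Payload 5.5 kg.
Tool frame: the origin (TCP) lies on the centre line of the jaws, within the pads' length; the fingertips stand 25 mm ahead of it and the grasp point (between the pads) lies 6 mm ahead of it; z points along the fingers, y is the direction in which the jaws open and shut (so a half turn about z gives the same grasp; the last joint's range is limited). The gripper opens to 85 mm and grips with 20 to 120 N. Pads are 22 mm wide; open, the fingers measure 114 mm over their backs; the gripper's body (76 mm by 85 mm) begins 54 mm behind the grasp point. The pads swing forward as they close: fully open they stand 13 mm farther back than shut.
Start: joints at [67.345, 17.945, 2.641, 74.691, 0, 82.002], TCP at [0.146, 0.556, 0.256] pointing down, gripper open.
Joint ranges: [-158.12, 158.12], [-49.38, 96.58], [-58.88, 72.47], [-126.05, 133.96], [-84.25, 85.87], [-180, 180]. Speed limits (degrees/s): [147.25, 147.25, 180, 180, 180, 180].

### API

Orientations are given as [roll, pitch, yaw] about the fixed x, y, z axes, in that order (R = Rz(yaw) Ry(pitch) Rx(roll)).
In Python, from plant import read_state, camera, job_done gives the robot as it stands.
- The arm moves only by the shell command python3 -m pendant 'ROWS' [OPENING]. ROWS is JSON, a list that holds one entry, the list of rows, each a list of 4 numbers: the shift along the tool's x, y, z in m, then the turn about the tool's z in degrees. In form: [[[dx, dy, dz, twist], ...]]. A call has 1 to 5 rows; each row is the pose to reach, as a shift and turn from the pose commanded when the call began, along the tool's axes at that moment; what a row does not reach only later rows make up. A row lasts 1/10 s, in which the tool goes at most 50 mm and 8.59 degrees, less where a joint would pass 70% of its speed; a pose out of reach is approached as far as the arm can. A call with a gripper value outside its range is refused whole. OPENING is the opening in per cent of the stroke, from 0 (shut) to 100 (fully open), set as the call begins (- or left out, the last holds). The fingers move at their own pace and stop on an object; the grip force is fixed at half the most. Time passes only in rows, so rows that repeat a pose let the fingers close. It gives the time, the measured TCP pose, the force and the opening at its end, in the units of the state.
- read_state(): the state, without advancing time (a new reading comes with each control period).
- camera(name): name is "scene" or "top" or "wrist"; returns a dict with "frame" (384x512x3 uint8, red, green, blue), "fx", "fy", "cx", "cy" (pixels), "T" (4x4, takes a point from camera to world coordinates). Camera axes: x right, y down, z forward; pixel columns grow to the right and rows downward; lengths in m; the calibration is good to about 2 mm. A picture is of the moment at which its call begins. There is no depth.
- job_done(): hands the job in, once; it reports no verdict.
The state is a dict: "t": time; "joints": joint angles; "joint_vel": joint speeds; "tau": joint torques, N m; "position": TCP position; "tool_rot": TCP orientation; "wrist_force": force on the tool from outside, world axes, zero at the start; "moment": the same for the moment, N m; "opening": opening from 0.0 (shut) to 1.0 (fully open).
Only numpy, scipy, OpenCV 4.12 (cv2) and the standard library are available. Lean on these libraries where they do the work, as an engineer would, in place of code of your own. Each camera call takes 0.05 s, during which the arm holds its last target. There are 200 camera calls.

## Working session

There is one attempt and no reset: what is moved stays moved. The work goes in short steps, Python scripts to look and compute and a shell command to move; the robot and the scene stay as the last step left them, time stands still between calls to the robot, and variables do not carry over. Pictures are saved under pics/ and viewed, about 8 in all and at most 12, crops included, and the job is handed in when it is done.

```bash
ls; mkdir -p pics; python3 - <<'E'
from plant import *
import cv2,numpy as np
s=read_state();print(s)
for n in("top","scene"):
    c=camera(n);print(n,c["fx"],c["cx"],c["cy"],np.round(c["T"],3).tolist())
    cv2.imwrite(f"pics/{n}0.png",c["frame"][...,::-1])
E
```

```text
pics
{'t': 0.0, 'joints': array([ 6.73469978e+01,  1.79918701e+01,  2.57616199e+00,  7.46894455e+01,
       -4.43430542e-04,  8.20029817e+01]), 'joint_vel': array([ 0.01393331, -0.10225644, -0.11715392,  0.05564118,  0.05376803,
        0.05362662]), 'tau': array([ 1.84385783e-03, -4.80622959e+01,  2.98534369e+01,  1.93930801e-02,
       -2.17074989e-05,  1.86850224e-05]), 'position': array([0.14530019, 0.55585935, 0.25539243]), 'tool_rot': array([-1.79895807e+02, -1.41900016e-02,  1.65344004e+02]), 'wrist_force': array([ 0.16924527, -0.12622378, -0.44824195]), 'moment': array([ 0.02238898, -0.00208413, -0.02354615]), 'opening': 0.9972634986473413}
top 442.94859736727733 257.96182751037486 201.1943106997757 [[-0.02, -0.981, 0.194, 0.232], [-1.0, 0.02, -0.002, -0.049], [-0.002, -0.194, -0.981, 1.476], [0.0, 0.0, 0.0, 1.0]]
scene 379.8542685234812 252.43340373259312 190.04234740186604 [[-0.751, 0.527, -0.398, 0.951], [0.66, 0.596, -0.457, 0.442], [-0.004, -0.606, -0.796, 1.009], [0.0, 0.0, 0.0, 1.0]]
```

View pics/top0.png

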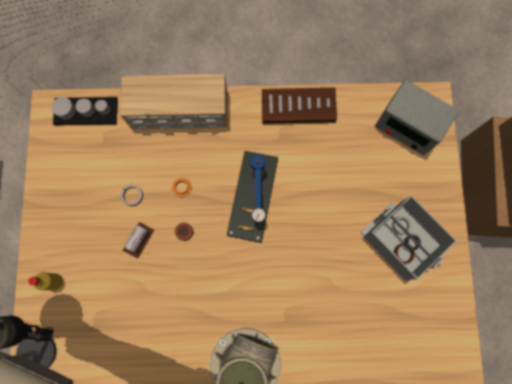

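View pics/scene0.png

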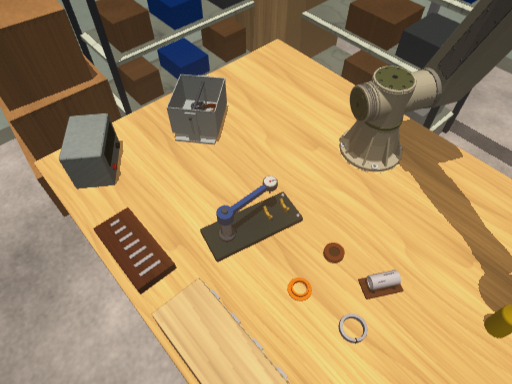

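Top view: the stand runs from the column end (262,155) to the cradle end (245,238). The arm hub is at (257,160), the gauge at (259,215), and the sleeve on its rest at (138,239). The rejects are at (132,195), (182,187) and (184,231), and the bin at (408,240). The arm is slightly to the stand's -y side, so theta is small and positive.

```bash
cat > h.py <<'E'
from plant import *
import cv2,numpy as np
from scipy.spatial.transform import Rotation as R
def cast(c,uv,z):
    uv=np.atleast_2d(uv).astype(float)
    d=np.c_[(uv[:,0]-c["cx"])/c["fx"],(uv[:,1]-c["cy"])/c["fy"],np.ones(len(uv))]@c["T"][:3,:3].T
    o=c["T"][:3,3]; return o+d*((z-o[2])/d[:,2])[:,None]
def proj(c,p):
    q=(np.atleast_2d(p)-c["T"][:3,3])@c["T"][:3,:3]
    return np.c_[q[:,0]/q[:,2]*c["fx"]+c["cx"],q[:,1]/q[:,2]*c["fy"]+c["cy"]]
def totool(v,yaw=None):
    "world displacement -> tool axes"
    s=read_state(); return R.from_euler("xyz",s["tool_rot"],degrees=True).inv().apply(v)
def biggest(m,box=None):
    if box: 
        k=np.zeros_like(m);x0,y0,x1,y1=box;k[y0:y1,x0:x1]=1;m=m*k
    cs,_=cv2.findContours(m.astype(np.uint8),cv2.RETR_EXTERNAL,cv2.CHAIN_APPROX_NONE)
    return max(cs,key=cv2.contourArea)
E
python3 - <<'E'
from h import *
c=camera("top");f=c["frame"];h=cv2.cvtColor(f,cv2.COLOR_RGB2HSV).astype(int);g=f.astype(int)
H,S,V=h[...,0],h[...,1],h[...,2]
# stand: dark, not wood, plus everything in it
wood=(H<25)&(S>60)&(V>110)
k=biggest((~wood).astype(np.uint8),(220,145,285,248))
r=cv2.minAreaRect(k);b=cv2.boxPoints(r);print("stand px",r)
w=cast(c,b,.02);print(np.round(w,4),np.linalg.norm(np.diff(w,axis=0),axis=1))
blue=(H>100)&(H<125)&(S>110);k=biggest(blue.astype(np.uint8),(220,145,285,248));r=cv2.minAreaRect(k);print("blue",r,cast(c,cv2.boxPoints(r),.135).round(4))
wh=(V>150)&(S<50);k=biggest(wh.astype(np.uint8),(245,200,275,230));m=cv2.minEnclosingCircle(k);print("gauge",m,cast(c,m[0],.146))
k=biggest(wh.astype(np.uint8),(120,220,158,258));r=cv2.minAreaRect(k);print("sleeve",r);w=cast(c,cv2.boxPoints(r),.045);print(w.round(4),w.mean(0),np.linalg.norm(np.diff(w,axis=0),axis=1))
wood=(S>60)&(V>110)
k=biggest((~wood).astype(np.uint8),(118,216,160,262));r=cv2.minAreaRect(k);w=cast(c,cv2.boxPoints(r),.008);print("rest",r,w.round(4),w.mean(0),np.linalg.norm(np.diff(w,axis=0),axis=1))
cv2.imwrite("pics/crop.png",np.hstack([cv2.resize(f[140:250,215:295,::-1],None,fx=5,fy=5,interpolation=2),cv2.resize(f[180:290,115:195,::-1],None,fx=5,fy=5,interpolation=2)]))
E
```

```text
stand px ((252.80767822265625, 196.4615478515625), (36.2814826965332, 86.87944793701172), 11.309932708740234)
[[ 0.4074  0.0544  0.02  ]
 [ 0.6996 -0.0059  0.02  ]
 [ 0.6717 -0.1271  0.02  ]
 [ 0.3815 -0.0625  0.02  ]] [0.29834002 0.12439724 0.29728984]
blue ((257.0, 180.5), (51.0, 14.0), 90.0) [[ 0.6468 -0.0294  0.135 ]
 [ 0.6459 -0.0736  0.135 ]
 [ 0.4824 -0.0698  0.135 ]
 [ 0.4833 -0.0267  0.135 ]]
gauge ((258.0689697265625, 214.58621215820312), 6.097311019897461) [[ 0.45416562 -0.05102078  0.146     ]]
sleeve ((133.64706420898438, 237.58824157714844), (6.859943866729736, 24.009801864624023), 30.963754653930664)
[[0.3766 0.3823 0.045 ]
 [0.443  0.3445 0.045 ]
 [0.431  0.325  0.045 ]
 [0.3649 0.3628 0.045 ]] [0.40385005 0.35366047 0.045     ] [0.0762944  0.02292007 0.07616779]
rest ((137.860107421875, 239.66839599609375), (17.131610870361328, 31.81585121154785), 30.256441116333008) [[0.3707 0.3999 0.008 ]
 [0.4615 0.3498 0.008 ]
 [0.4314 0.2995 0.008 ]
 [0.3412 0.35   0.008 ]] [0.40120652 0.34979915 0.008     ] [0.1037901  0.05867173 0.10336952]
```

View pics/crop.png

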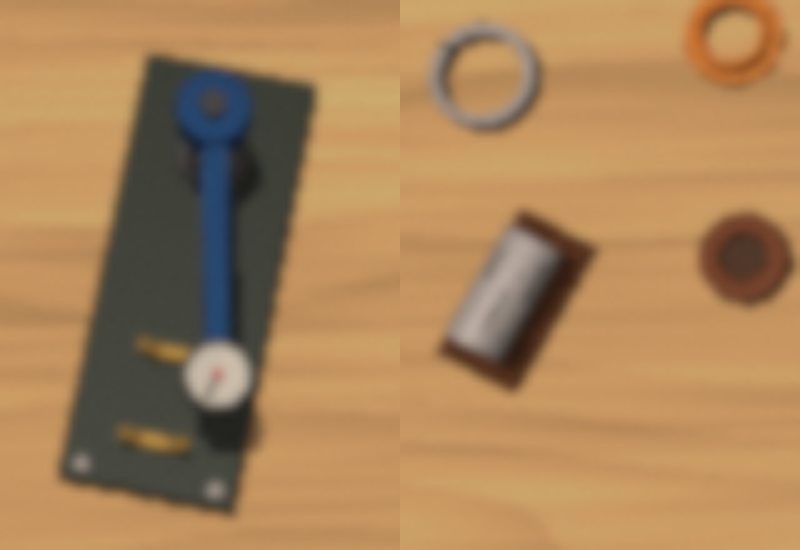

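Stand centre is about (0.540,-0.035), yaw about -12.1°. Pivot is about (0.623,-0.053) and cradle about (0.457,-0.018). Arm angle is about 0.2 rad. Next I go above the sleeve for a wrist look.

```bash
python3 -m pendant '[[[-0.04,-0.018,0,0],[-0.08,-0.036,0,0],[-0.12,-0.054,0,0],[-0.16,-0.072,0,0],[-0.2,-0.09,0,0]]]' 0
python3 -m pendant '[[[-0.03,-0.013,0,4],[-0.06,-0.026,0,8],[-0.09,-0.04,0,14],[-0.1,-0.045,0,14.2],[-0.1,-0.045,0,14.2]]]'
python3 - <<'E'
from h import *
print(read_state()["position"],read_state()["tool_rot"])
c=camera("wrist");print(c["fx"],np.round(c["T"],3).tolist());cv2.imwrite("pics/w1.png",c["frame"][...,::-1])
print(proj(c,[[.402,.351,.04]]))
E
```

```text
t: 0.65
position: [0.3172, 0.4174, 0.2561]
tool_rot: [-180.0, -0.0, 165.4]
wrist_force: [0.5, 0.9, -0.4]
opening: 0.143
t: 1.15
position: [0.4024, 0.3489, 0.256]
tool_rot: [-180.0, -0.0, 151.1]
wrist_force: [-0.6, -0.2, 0.5]
opening: -0.001
[0.40240462 0.34887874 0.25596098] [-1.79976431e+02 -2.80657374e-02  1.51069161e+02]
276.8917607108346 [[0.484, 0.829, 0.28, 0.33], [0.875, -0.459, -0.155, 0.388], [-0.0, 0.32, -0.948, 0.374], [0.0, 0.0, 0.0, 1.0]]
[[256.90969916 164.57848919]]
```

View pics/w1.png

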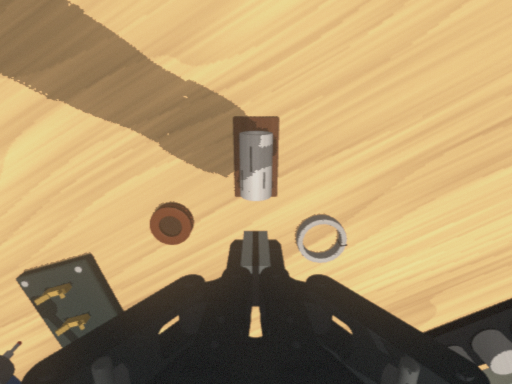

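The wrist view shows the sleeve at (256,165), aligned with the image vertical, so the tool is right above it and yaw 151.1 fits. Now I move to the start of the push.

```bash
python3 -m pendant '[[[-0.03,-0.028,0,-3],[-0.06,-0.056,0,-8],[-0.09,-0.084,0,-13],[-0.12,-0.112,0,-18],[-0.15,-0.14,0,-18.9]]]' 0
python3 - <<'E'
from h import *
s=read_state();print(s["position"],s["tool_rot"],totool(np.array([.523,-.012,.256])-s["position"]).round(4))
E
```

```text
t: 1.7
position: [0.4647, 0.1549, 0.2564]
tool_rot: [180.0, -0.0, 170.4]
wrist_force: [0.6, 0.4, -1.0]
opening: -0.0
[0.46472327 0.15494575 0.25642751] [ 1.79963955e+02 -7.05449968e-03  1.70398852e+02] [-0.0853 -0.1549  0.0003]
```

```bash
python3 -m pendant '[[[-0.02,-0.035,0,-3],[-0.04,-0.07,0,-6],[-0.06,-0.11,0,-9.5],[-0.085,-0.155,0,-9.5],[-0.085,-0.155,0,-9.5]]]' 0
python3 -m pendant '[[[0,0,0.04,0],[0,0,0.08,0],[0,0,0.11,0],[0,0,0.123,0],[0,0,0.123,0]]]'
python3 - <<'E'
from h import *
s=read_state();print(s["position"],s["tool_rot"])
c=camera("wrist");cv2.imwrite("pics/w2.png",c["frame"][...,::-1])
E
```

```text
t: 2.2
position: [0.5239, -0.0157, 0.256]
tool_rot: [-179.9, 0.1, 179.4]
wrist_force: [0.0, 1.0, 0.7]
opening: -0.0
t: 2.7
position: [0.52, -0.0103, 0.131]
tool_rot: [179.9, -0.3, 179.7]
wrist_force: [-0.2, -0.1, 0.5]
opening: 0.003
[ 0.52004614 -0.01026637  0.13098076] [179.91554525  -0.29351734 179.72036127]
```

View pics/w2.png

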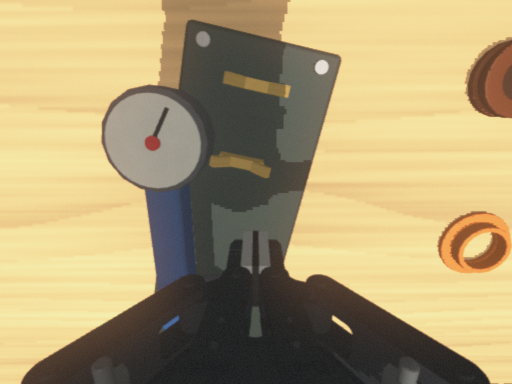

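The fingers (255,250) stand beside the blue bar (about x=175), clear on its +y side. Now I push along the arc.

```bash
python3 -m pendant '[[[0,-0.005,0,0],[0,-0.01,0,0],[0,-0.015,0,0],[0,-0.017,0,0]]]'
python3 -m pendant '[[[0.001,-0.007,0,-4],[0.002,-0.014,0,-8],[0.0025,-0.021,0,-12],[0.002,-0.0285,0,-16],[0.002,-0.0355,0,-20]]]'
python3 - <<'E'
from h import *
s=read_state();print(s["position"],s["tool_rot"])
c=camera("top");f=c["frame"];h=cv2.cvtColor(f,cv2.COLOR_RGB2HSV).astype(int);H,S,V=h[...,0],h[...,1],h[...,2]
wh=((V>150)&(S<50)).astype(np.uint8);k=biggest(wh,(250,190,300,230));m=cv2.minEnclosingCircle(k);p=cast(c,m[0],.146)[0];print(p)
d=p[:2]-[.623,-.053];print("arm deg",(np.degrees(np.arctan2(d[1],d[0]))%360)-167.9,np.hypot(*d))
E
```

```text
t: 3.15
position: [0.5228, -0.0301, 0.1341]
tool_rot: [180.0, 0.1, 179.5]
wrist_force: [0.4, 1.7, 1.2]
opening: -0.002
t: 3.65
position: [0.5206, -0.0648, 0.134]
tool_rot: [179.9, 0.2, -160.3]
wrist_force: [1.8, 4.1, 0.7]
opening: -0.001
[ 0.52060853 -0.06483118  0.13401845] [ 1.79936491e+02  1.52367820e-01 -1.60278223e+02]Traceback (most recent call last):
  File "<stdin>", line 4, in <module>
  File "h.py", line 18, in biggest
    return max(cs,key=cv2.contourArea)
ValueError: max() iterable argument is empty
```

```bash
for i in 1; do python3 -m pendant '[[[0.001,-0.007,0,-4],[0.002,-0.014,0,-8],[0.0025,-0.021,0,-12],[0.002,-0.0285,0,-16],[0.002,-0.0355,0,-20]]]'
python3 -m pendant '[[[0.001,-0.007,0,-4],[0.002,-0.014,0,-8],[0.0025,-0.021,0,-12],[0.002,-0.0285,0,-16],[0.002,-0.0355,0,-20]]]'; done
python3 - <<'E'
from h import *
c=camera("wrist");cv2.imwrite("pics/w3.png",c["frame"][...,::-1]);c=camera("scene");cv2.imwrite("pics/s3.png",c["frame"][...,::-1])
E
```

```text
t: 4.2
position: [0.5297, -0.0987, 0.1336]
tool_rot: [179.9, 0.1, -140.4]
wrist_force: [-0.6, 2.7, 1.3]
opening: -0.001
t: 4.7
position: [0.5502, -0.1276, 0.1334]
tool_rot: [179.9, 0.0, -120.4]
wrist_force: [-2.8, 3.0, 1.6]
opening: 0.001
```

View pics/w3.png

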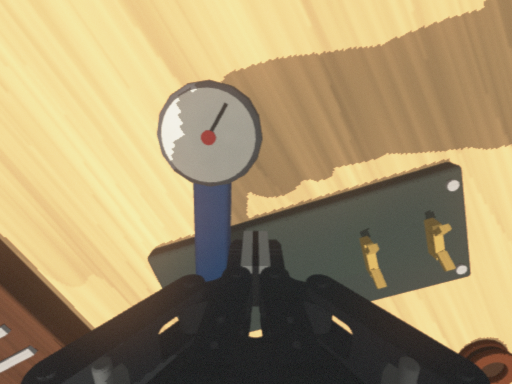

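The bar runs parallel to the tool at yaw -120.4° (gauge at (209,137)), so the arm is at about 1.25 rad. I back off, lift, and measure.

```bash
python3 -m pendant '[[[0,0.01,0,0],[0,0.025,0,0],[0,0.03,-0.03,0],[0,0.03,-0.07,0],[0,0.03,-0.1,8]]]' 
python3 -m pendant '[[[0,0.01,-0.02,8],[0,0.02,-0.02,16],[0,0.04,-0.02,24],[0,0.06,-0.02,32],[0,0.09,-0.02,40]]]' 90
python3 - <<'E'
from h import *
s=read_state();print(s["position"],s["tool_rot"])
c=camera("wrist");f=c["frame"];cv2.imwrite("pics/w4.png",f[...,::-1])
h=cv2.cvtColor(f,cv2.COLOR_RGB2HSV).astype(int);H,S,V=h[...,0],h[...,1],h[...,2]
red=(((H<8)|(H>172))&(S>150)&(V>110)).astype(np.uint8)
n,l,st,ce=cv2.connectedComponentsWithStats(red)
for i in range(1,n):
    if st[i,4]>8:
        p=cast(c,ce[i],.147)[0];d=p[:2]-[.623,-.053];print(ce[i],st[i,4],p,np.hypot(*d),np.degrees(np.arctan2(d[1],d[0]))%360-167.9)
print("tool delta to sleeve",totool(np.array([.4025,.3495,.20])-s["position"]).round(4))
E
```

```text
t: 5.3
position: [0.5242, -0.112, 0.2352]
tool_rot: [-180.0, 0.0, -128.7]
wrist_force: [0.9, 0.2, -0.1]
opening: -0.0
t: 5.8
position: [0.4538, -0.0563, 0.2531]
tool_rot: [-180.0, 0.0, -168.9]
wrist_force: [-0.3, 0.5, -0.4]
opening: 0.847
[ 0.45378339 -0.05628374  0.25310635] [-1.79975932e+02  2.56640965e-02 -1.68940508e+02]
[ 94.70588235 245.29411765] 17 [ 0.52865629 -0.19171841  0.147     ] 0.16776033875500856 67.88000793371046
tool delta to sleeve [-0.0261  0.408   0.0542]
```

View pics/w4.png

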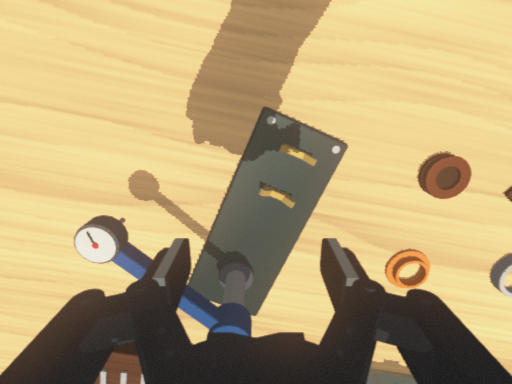

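The arm is swung clear at about 68° (1.18 rad), with the gauge at (95,245). The cradle end of the stand is at (265,107)–(347,147), brass plates at (298,155) and (277,194). I refine the cradle from this view.

```bash
python3 - <<'E'
from h import *
c=camera("wrist");f=c["frame"]
h=cv2.cvtColor(f,cv2.COLOR_RGB2HSV).astype(int);H,S,V=h[...,0],h[...,1],h[...,2]
ax=lambda y:np.array([np.cos(np.radians(y)),np.sin(np.radians(y))])
# plate contour corners
m=((S<80)&(V<90)).astype(np.uint8);m[270:]=0;m[:,:190]=0;m[:,355:]=0;m[:100]=0
m=cv2.morphologyEx(m,cv2.MORPH_CLOSE,np.ones((15,15)))
k=biggest(m)[:,0]; w=cast(c,k,.02)[:,:2]
# fit lines to the two long edges and near end, robustly, in a nominal stand frame
o=np.array([.54,-.0353]);y=-12.1
for it in range(3):
    ex=ax(y);ey=np.array([-ex[1],ex[0]]);q=np.c_[(w-o)@ex,(w-o)@ey]
    sel=(q[:,0]>-.135)&(q[:,0]<-.01);out=[]
    for sg in(1,-1):
        e=q[sel&(abs(q[:,1]-sg*.06)<.012)]; a=np.polyfit(e[:,0],e[:,1],1); r=e[:,1]-np.polyval(a,e[:,0]);e=e[abs(r)<.0025];a=np.polyfit(e[:,0],e[:,1],1);out.append(a);print(sg,a,len(e))
    n=q[(abs(q[:,1])<.05)&(abs(q[:,0]+.15)<.012)];print("end",np.median(n[:,0]),len(n))
    sl=np.mean([a[0] for a in out]);of=np.mean([a[1] for a in out])
    o=o+of*ey+(np.median(n[:,0])+.15)*ex;y+=np.degrees(sl)
ex=ax(y);print("stand",o,y,"cradle",o-.085*ex,"pivot",o+.085*ex)
b=((H>12)&(H<28)&(S>120)).astype(np.uint8)
cr=o-.085*ex
P=lambda X,Y,Z:list(o+X*ex+Y*np.array([-ex[1],ex[0]]))+[Z]
pts=[P(X,Y,.047) for X in(-.119,-.111,-.059,-.051) for Y in(-.0235,.0235)]+[P(X,Y,.02) for X in(-.15,) for Y in(-.06,.06)]
g=f[...,::-1].copy()
for u in proj(c,pts):cv2.drawMarker(g,tuple(np.int32(np.round(u))),(255,0,255),0,5)
cv2.imwrite("pics/ov.png",cv2.resize(g[95:270,180:360],None,fx=4,fy=3.4,interpolation=1))
E
```

```text
Traceback (most recent call last):
TypeError: expected non-empty vector for x
```

```bash
cat > fit.py <<'E'
from h import *
ax=lambda y:np.array([np.cos(np.radians(y)),np.sin(np.radians(y))])
c=camera("wrist");f=c["frame"]
print(f[180,245],f[130,285],f[230,210],f[60,240],f[300,215])
V=f.max(2)
m=(V<100).astype(np.uint8);m[262:]=0;m[:,190:200]=m[:,190:200];m[:,:190]=0;m[:,355:]=0;m[:100]=0
m=cv2.morphologyEx(m,cv2.MORPH_CLOSE,np.ones((15,15)))
k=biggest(m)[:,0]; w=cast(c,k,.02)[:,:2]
o=np.array([.54,-.0353]);y=-12.1
for it in range(3):
    ex=ax(y);ey=np.array([-ex[1],ex[0]]);q=np.c_[(w-o)@ex,(w-o)@ey]
    out=[]
    for sg in(1,-1):
        e=q[(q[:,0]>-.135)&(q[:,0]<-.03)&(abs(q[:,1]-sg*.06)<.012)]
        for _ in range(2):
            a=np.polyfit(e[:,0],e[:,1],1); e=e[abs(e[:,1]-np.polyval(a,e[:,0]))<.0025]
        a=np.polyfit(e[:,0],e[:,1],1);out.append((a[0],np.polyval(a,-.085)-sg*.06,len(e)))
    n=np.median(q[(abs(q[:,1])<.05)&(abs(q[:,0]+.15)<.012),0]);print(np.round(out,4).tolist(),n)
    o=o+np.mean([a[1] for a in out])*ey+(n+.15)*ex
    d=np.mean([a[0] for a in out]);o=o-.085*ex;y+=np.degrees(d);o=o+.085*ax(y)
ex=ax(y);ey=np.array([-ex[1],ex[0]]);print("stand",o,y,"cradle",o-.085*ex,"pivot",o+.085*ex)
P=lambda X,Y,Z:list(o+X*ex+Y*ey)+[Z]
pts=[P(X,Y,.047) for X in(-.119,-.111,-.059,-.051) for Y in(-.0235,.0235)]+[P(-.15,Y,.02) for Y in(-.06,.06)]
g=f[...,::-1].copy()
for u in proj(c,pts):cv2.drawMarker(g,tuple(np.int32(np.round(u))),(255,0,255),0,3)
cv2.imwrite("pics/ov.png",cv2.resize(g[95:270,180:360],None,fx=3.4,fy=3.4,interpolation=0))
E
python3 fit.py
```

```text
[104 104  91] [82 75 67] [92 86 72] [167 135  92] [81 86 77]
[[0.1332, -0.0077, 39.0], [0.0019, 0.003, 74.0]] -0.1475922368203167
[[0.1009, -0.0064, 43.0], [-0.0655, 0.0052, 73.0]] -0.14973041627575778
[[0.0876, -0.0061, 41.0], [-0.0831, 0.0057, 73.0]] -0.14957786476925145
stand [ 0.54367527 -0.03164393] -7.085241443793758 cradle [ 0.45932435 -0.02115953] pivot [ 0.62802618 -0.04212833]
```

```bash
sed -i 's/V<100/V<125/' fit.py; python3 fit.py
```

```text
[105 106  94] [80 74 64] [94 83 69] [171 137  96] [79 82 74]
[[-0.0023, -0.001, 68.0], [0.0013, 0.0024, 74.0]] -0.14823696348846596
[[-0.0025, -0.0017, 68.0], [0.0015, 0.0017, 73.0]] -0.14996971296598688
[[-0.002, -0.0017, 68.0], [0.002, 0.0017, 73.0]] -0.15002212880539567
stand [ 0.54185404 -0.03510103] -12.15749772670428 cradle [ 0.45876039 -0.01720006] pivot [ 0.6249477 -0.053002 ]
```

View pics/ov.png

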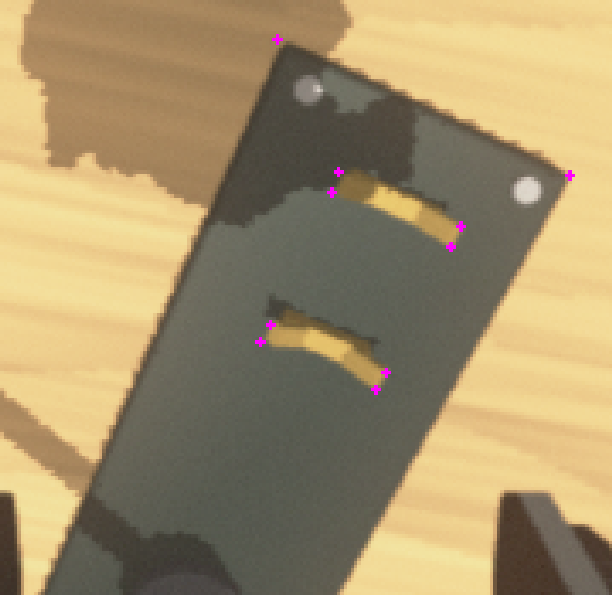

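The overlay matches the plates within about 1 mm: cradle ≈ (0.459,-0.017), yaw -12.1°. I go to the sleeve.

```bash
python3 -m pendant '[[[-0.002,0.035,0,4],[-0.005,0.075,0,10],[-0.007,0.115,0,16],[-0.01,0.155,0,22],[-0.013,0.2,0,28]]]' 90
python3 - <<'E'
from h import *
s=read_state();print(s["position"],s["tool_rot"],totool(np.array([.4025,.3495,.21])-s["position"]).round(4))
E
```

```text
t: 6.5
position: [0.4279, 0.1429, 0.2534]
tool_rot: [180.0, 0.1, 163.2]
wrist_force: [1.1, -0.6, -0.5]
opening: 0.896
[0.42788574 0.14290856 0.25335456] [1.79986151e+02 7.22825832e-02 1.63221306e+02] [0.084  0.1905 0.0433]
```

```bash
python3 -m pendant '[[[0.017,0.038,0,3],[0.034,0.076,0,6],[0.05,0.114,0,9],[0.067,0.152,0.02,12],[0.084,0.1905,0.043,12]]]' 90
python3 -m pendant '[[[0,0,0,0],[0,0,0,0]]]'
cat > sl.py <<'E'
from h import *
s=read_state();print(s["position"],s["tool_rot"])
c=camera("wrist");f=c["frame"];h=cv2.cvtColor(f,cv2.COLOR_RGB2HSV).astype(int)
S,V=h[...,1],h[...,2]
m=((S<45)&(V>70)).astype(np.uint8);m[235:]=0
m=cv2.morphologyEx(m,cv2.MORPH_CLOSE,np.ones((9,9)))
r=cv2.minAreaRect(biggest(m,(190,60,325,235)));print(r)
b=cv2.boxPoints(r)
print("sleeve",cast(c,r[0],.042),proj(c,[.4025,.3495,.04]))
w=cast(c,b,.05);print(w.round(4).tolist(),np.linalg.norm(np.diff(w,axis=0),axis=1))
dk=(~((h[...,2]>115)&(h[...,1]>60))).astype(np.uint8);dk[235:]=0
r=cv2.minAreaRect(biggest(dk,(190,60,325,235)));w=cast(c,cv2.boxPoints(r),.008);print("rest",r,w.mean(0),w.round(4).tolist(),np.linalg.norm(np.diff(w,axis=0),axis=1))
cv2.imwrite("pics/w5.png",f[...,::-1])
E
python3 sl.py
```

```text
t: 7.0
position: [0.4018, 0.3507, 0.2107]
tool_rot: [179.8, 0.1, 151.5]
wrist_force: [2.4, 0.0, -0.3]
opening: 0.899
t: 7.2
position: [0.4005, 0.3489, 0.2093]
tool_rot: [-179.9, -0.0, 151.7]
wrist_force: [-0.5, -0.7, 1.0]
opening: 0.897
[0.40045177 0.34888591 0.20927182] [-1.79892305e+02 -2.89620237e-02  1.51666700e+02]
((257.5, 177.5), (79.0, 37.0), 90.0)
sleeve [[0.40212762 0.34999313 0.042     ]] [[257.24792682 177.47772233]]
[[0.3553, 0.3542, 0.05], [0.3727, 0.3866, 0.05], [0.4493, 0.3476, 0.05], [0.4301, 0.312, 0.05]] [0.03678639 0.08588313 0.04045459]
rest ((256.5, 168.5), (51.0, 97.0), 0.0) [0.40368331 0.3480598  0.008     ] [[0.4408, 0.2916, 0.008], [0.3377, 0.351, 0.008], [0.3649, 0.4014, 0.008], [0.4713, 0.3482, 0.008]] [0.11903103 0.05721425 0.11900468]
```

View pics/w5.png

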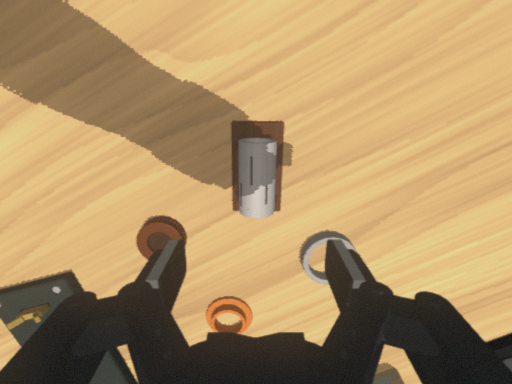

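Sleeve at (257,177), rest at (257,168), neighbours well outside the fingers. I check the along-axis position with its crest end (257,216) and work out the descent.

```bash
python3 - <<'E'
from h import *
c=camera("wrist");s=read_state()
a=np.array([np.cos(np.radians(-28.7)),np.sin(np.radians(-28.7)),0])
p=np.array([.402,.3495,.04])
print("pred ends",proj(c,[p+.04*a+[0,0,.02],p-.04*a+[0,0,.02],p-.04*a-[0,0,.015]]).round(1).tolist())
n=np.array([-a[1],a[0],0]);print("pred sides",proj(c,[p+.02*n,p-.02*n]).round(1).tolist())
f=c["frame"];print(f[170,225:290:2].tolist()); print(f[205:225:1,257].tolist())
print(s["position"],s["tool_rot"],totool([.402-s["position"][0],.3495-s["position"][1],.044-s["position"][2]]).round(4))
E
```

```text
pred ends [[257.0, 217.7], [257.5, 142.0], [257.3, 136.8]]
pred sides [[275.6, 176.2], [238.6, 176.0]]
[[138, 112, 78], [138, 110, 78], [139, 113, 80], [123, 99, 70], [80, 59, 46], [76, 55, 42], [81, 62, 48], [99, 92, 87], [110, 103, 98], [116, 109, 105], [120, 114, 108], [123, 116, 110], [119, 113, 108], [78, 71, 66], [127, 121, 115], [130, 125, 117], [132, 125, 118], [134, 126, 119], [127, 121, 115], [129, 122, 117], [124, 119, 112], [122, 114, 108], [124, 118, 111], [121, 114, 107], [131, 124, 118], [111, 97, 89], [117, 83, 60], [116, 79, 58], [133, 101, 73], [216, 176, 121], [217, 175, 120], [218, 176, 122], [216, 178, 122]]
[[211, 203, 193], [210, 202, 192], [211, 201, 193], [213, 203, 194], [211, 202, 192], [212, 202, 193], [211, 203, 192], [210, 201, 191], [207, 201, 188], [212, 203, 192], [210, 201, 191], [210, 199, 186], [215, 190, 158], [225, 188, 136], [227, 188, 130], [227, 188, 129], [226, 189, 130], [226, 188, 129], [227, 188, 128], [226, 188, 128]]
[0.40137535 0.34788447 0.21064905] [1.79991476e+02 3.13676397e-02 1.51505689e+02] [0.0003 0.0017 0.1666]
```

```bash
python3 -m pendant '[[[0,0,0.04,0],[0,0,0.08,0],[0,0,0.12,0],[0,0,0.145,0],[0,0,0.166,0]]]' 90
python3 -m pendant '[[[0,0,0,0],[0,0,0,0],[0,0,0,0],[0,0,0,0],[0,0,0,0]]]' 0
python3 -m pendant '[[[0,0,0,0],[0,0,0,0],[0,0,-0.01,0],[0,0,-0.03,0],[0,0,-0.06,0]]]' 0
python3 -m pendant '[[[0,0,-0.04,0],[0,0,-0.08,0],[0,0,-0.09,0],[0,0,-0.09,0],[0,0,-0.09,0]]]'
```

```text
t: 7.8
position: [0.4015, 0.3468, 0.0437]
tool_rot: [180.0, 0.0, 151.4]
wrist_force: [-0.3, -0.4, 0.3]
opening: 0.899
t: 8.3
position: [0.4027, 0.3492, 0.0464]
tool_rot: [179.8, 0.2, 151.5]
wrist_force: [1.6, -0.8, 7.0]
opening: 0.448
t: 8.8
position: [0.3988, 0.3474, 0.1038]
tool_rot: [-179.8, -0.1, 151.6]
wrist_force: [-0.2, 0.1, -1.2]
opening: 0.448
t: 9.3
position: [0.3999, 0.348, 0.1933]
tool_rot: [-179.9, -0.1, 151.6]
wrist_force: [0.1, 0.2, -2.9]
opening: 0.45
```

```bash
python3 -m pendant '[[[-0.02,-0.026,0,-2],[-0.05,-0.064,0,-5],[-0.08,-0.103,0,-8],[-0.11,-0.142,0,-11],[-0.14,-0.18,0,-14]]]' 0
python3 -m pendant '[[[-0.02,-0.03,0,-1],[-0.04,-0.06,0,-2],[-0.05,-0.08,0,-2.3],[-0.056,-0.09,0,-2.3],[-0.056,-0.09,0,-2.3]]]'
python3 - <<'E'
from h import *
P=[];Y=[]
for i in range(6):
    s=read_state();P.append(s["position"]);Y.append(s["tool_rot"][2]);c=camera("wrist")
p=np.mean(P,0);print(np.array(P).round(4).tolist(),np.mean(Y)); print(totool(np.array([.459,-.0172,.11])-p).round(4))
f=c["frame"];cv2.imwrite("pics/w6.png",f[...,::-1])
E
```

```text
t: 9.8
position: [0.4363, 0.1216, 0.192]
tool_rot: [-179.9, -0.2, 165.7]
wrist_force: [1.5, 0.7, -1.5]
opening: 0.45
t: 10.3
position: [0.4691, 0.0215, 0.1927]
tool_rot: [-180.0, -0.2, 167.7]
wrist_force: [0.5, 0.3, -0.9]
opening: 0.447
[[0.4691, 0.0215, 0.1927], [0.4689, 0.0224, 0.193], [0.4689, 0.023, 0.1933], [0.469, 0.0233, 0.1936], [0.4691, 0.0235, 0.1938], [0.4693, 0.0235, 0.194]] 167.85089464209707
[ 0.0014 -0.0413  0.0834]
```

View pics/w6.png

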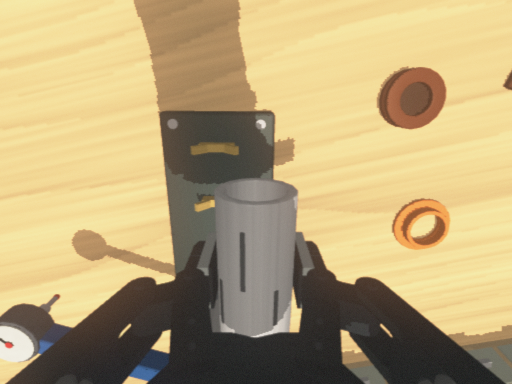

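The sleeve is held centred in the jaws (x 217–297) and parallel to the stand edges. The cradle is still about 41 mm to the left.

```bash
python3 -m pendant '[[[0,-0.015,0,0],[0.001,-0.03,0,0],[0.0015,-0.041,0,0],[0.0015,-0.0413,0.03,0],[0.0015,-0.0413,0.05,0]]]' 0
python3 -m pendant '[[[0,0,0,0],[0,0,0,0]]]'
cat > pl.py <<'E'
from h import *
P=[];Y=[]
for i in range(8):
    s=read_state();P.append(s["position"]);Y.append(s["tool_rot"]);c=camera("wrist")
p=np.mean(P,0);print(p,np.std(P,0),np.mean(np.abs(Y),0)); print(totool(np.array([.459,-.0172,.059])-p).round(4))
f=c["frame"]
h=cv2.cvtColor(f,cv2.COLOR_RGB2HSV).astype(int);H,S,V=h[...,0],h[...,1],h[...,2]
ex=np.array([np.cos(np.radians(-12.15)),np.sin(np.radians(-12.15))]);ey=np.array([-ex[1],ex[0]]);o=np.array([.459,-.0172])
pts=[list(o+X*ex+Y*ey)+[.047] for X in(-.034,-.026) for Y in(-.0235,.0235)]+[list(o-.065*ex+Y*ey)+[.02] for Y in(-.06,.06)]
u=proj(c,pts);print(u.round(1).tolist())
a=p[2]-.005
q=[list(p[:2]-.04*ex+Y*ey)+[a] for Y in(-.02,.02)];print("tube",proj(c,q).round(1).tolist())
g=f[...,::-1].copy()
for v in np.r_[u,proj(c,q)]:cv2.drawMarker(g,tuple(np.int32(np.round(v))),(255,0,255),0,5)
cv2.imwrite("pics/pl.png",cv2.resize(g[60:260,140:380],None,fx=3,fy=3,interpolation=0))
E
python3 pl.py
```

```text
t: 11.1
position: [0.4596, -0.0177, 0.1437]
tool_rot: [180.0, 0.1, 167.8]
wrist_force: [-0.2, 1.1, -2.6]
opening: 0.453
t: 11.3
position: [0.4595, -0.0174, 0.1446]
tool_rot: [180.0, -0.0, 167.9]
wrist_force: [0.3, -0.5, -1.4]
opening: 0.448
[ 0.46027538 -0.0176925   0.14522247] [0.00034125 0.00011082 0.00031324] [1.79992183e+02 9.42340252e-02 1.67862706e+02]
[0.0014 0.0002 0.0862]
[[226.3, 158.2], [285.7, 158.2], [226.7, 168.0], [285.3, 168.0], [185.2, 115.5], [326.6, 115.4]]
tube [[213.6, 191.9], [299.0, 191.8]]
```

View pics/pl.png

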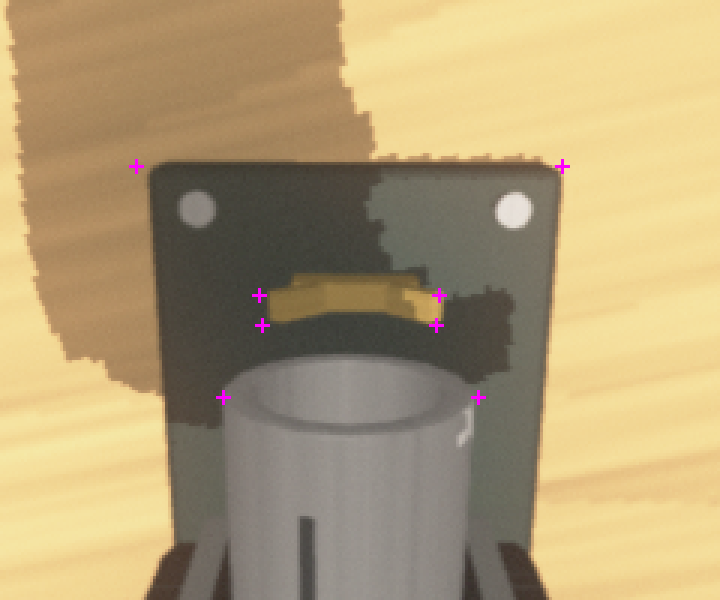

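Brass plate centre is at x≈355 in the crop (marker 350) and tube centre at 348. I shift +1.5 mm in tool y and +2.5 mm in tool x, then lower.

```bash
python3 -m pendant '[[[0.0025,0.0015,0.02,0],[0.0025,0.0015,0.04,0],[0.0025,0.0015,0.058,0],[0.0025,0.0015,0.068,0],[0.0025,0.0015,0.074,0]]]' 0
python3 -m pendant '[[[0,0,0.003,0],[0,0,0.006,0],[0,0,0.008,0],[0,0,0.009,0],[0,0,0.009,0]]]'
python3 -m pendant '[[[0,0,0.001,0],[0,0,0.002,0],[0,0,0.002,0]]]'
```

```text
t: 12.2
position: [0.4572, -0.0157, 0.0696]
tool_rot: [180.0, -0.1, 167.8]
wrist_force: [0.7, 0.3, -0.8]
opening: 0.449
t: 12.7
position: [0.4581, -0.0156, 0.062]
tool_rot: [180.0, 0.1, 167.9]
wrist_force: [-0.3, 2.7, 3.3]
opening: 0.449
t: 13.0
position: [0.4584, -0.0153, 0.0613]
tool_rot: [179.9, 0.1, 167.9]
wrist_force: [-4.5, 3.9, 17.1]
opening: 0.45
```

Contact, 17 N upward at TCP z≈0.061, which matches the seat. I ease off slightly, release, and lift.

```bash
python3 -m pendant '[[[0,0,-0.001,0],[0,0,-0.0015,0],[0,0,-0.0015,0]]]'
python3 -m pendant '[[[0,0,0,0],[0,0,0,0],[0,0,0,0],[0,0,0,0],[0,0,0,0]]]' 85
python3 -m pendant '[[[0,0,-0.01,0],[0,0,-0.03,0],[0,0,-0.06,0],[0,0,-0.1,0],[0,0,-0.14,0]]]'
python3 -m pendant '[[[0.02,0,-0.02,0],[0.04,0,-0.04,0],[0.05,0,-0.05,0],[0.05,0,-0.05,0],[0.05,0,-0.05,0]]]' 0
cat > chk.py <<'E'
from h import *
c=camera("wrist");s=read_state();print(s["position"],s["tool_rot"])
ex=np.array([np.cos(np.radians(-12.15)),np.sin(np.radians(-12.15))]);ey=np.array([-ex[1],ex[0]]);o=np.array([.459,-.0172])+.0013*ey-.0013*ex
L=lambda X,Y,Z:list(o+X*ex+Y*ey)+[Z]
u=proj(c,[L(X,Y,.055) for X in(-.04,.04) for Y in(-.02,.02)]+[L(.04,0,.075),L(-.04,0,.075)]+[L(-.034,Y,.047) for Y in(-.0235,.0235)]+[L(-.065,Y,.02) for Y in(-.06,.06)])
g=c["frame"][...,::-1].copy();np.set_printoptions(suppress=True);print(u.round(1).tolist())
for v in u:cv2.drawMarker(g,tuple(np.int32(np.round(v))),(255,0,255),0,5)
cx,cy=np.int32(u[:6].mean(0));x0=max(0,cx-120);y0=max(0,cy-100)
cv2.imwrite("pics/chk.png",cv2.resize(g[y0:y0+200,x0:x0+240],None,fx=3,fy=3,interpolation=0))
E
python3 chk.py
```

```text
t: 13.3
position: [0.4584, -0.0152, 0.0615]
tool_rot: [179.9, 0.1, 167.9]
wrist_force: [0.8, 4.3, 7.9]
opening: 0.45
t: 13.8
position: [0.4574, -0.0159, 0.0606]
tool_rot: [-180.0, -0.0, 167.8]
wrist_force: [0.3, 0.2, 0.5]
opening: 0.851
t: 14.3
position: [0.457, -0.0157, 0.2027]
tool_rot: [180.0, -0.0, 167.8]
wrist_force: [0.5, 0.8, -0.6]
opening: 0.846
t: 14.8
position: [0.409, -0.0053, 0.2506]
tool_rot: [180.0, 0.1, 167.8]
wrist_force: [0.2, 0.6, 0.5]
opening: 0.006
[ 0.40895599 -0.0053337   0.25009732] [ 1.79996710e+02 -1.49364072e-02  1.67841061e+02]
[[238.6, 178.0], [272.6, 178.0], [239.9, 238.4], [271.3, 238.3], [255.6, 246.5], [255.6, 183.1], [236.2, 180.9], [274.9, 180.8], [208.3, 151.3], [302.8, 151.2]]
```

View pics/chk.png

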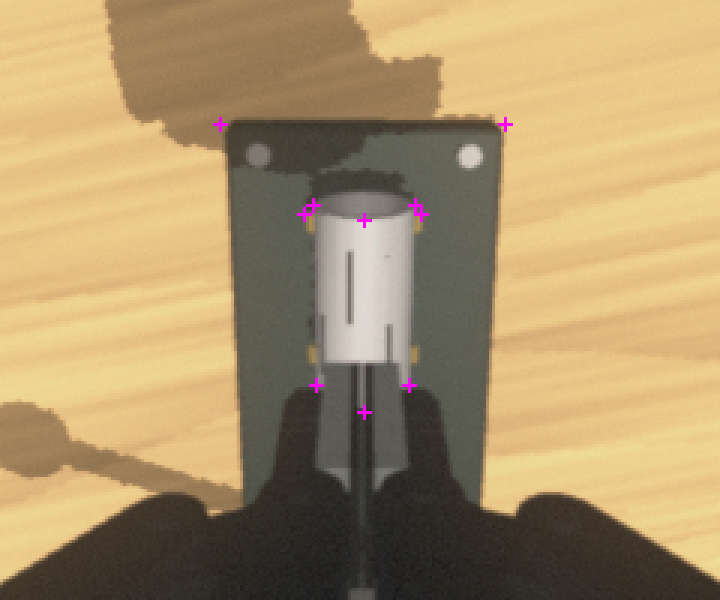

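The sleeve sits parallel and centred on both brass plates, with its crest edge within about 1 mm of the predicted seat. Now I go over to the far side of the bar for the return push.

```bash
python3 -m pendant '[[[-0.02,-0.01,0,-8],[-0.045,-0.022,0,-16],[-0.07,-0.034,0,-24],[-0.095,-0.046,0,-32],[-0.12,-0.057,0,-40]]]' 0
python3 - <<'E'
from h import *
s=read_state();print(s["position"],s["tool_rot"],totool(np.array([.612,-.162,.25])-s["position"]).round(4))
E
```

```text
t: 15.35
position: [0.515, -0.0872, 0.2489]
tool_rot: [179.9, -0.1, -151.8]
wrist_force: [0.7, -0.4, -0.7]
opening: 0.001
[ 0.51495265 -0.08716391  0.24891551] [ 1.79897990e+02 -9.19511031e-02 -1.51846959e+02] [-0.0503 -0.1118 -0.0014]
```

```bash
python3 -m pendant '[[[-0.01,-0.025,0,-8],[-0.02,-0.05,0,-16],[-0.035,-0.078,0,-24],[-0.05,-0.112,0,-31],[-0.05,-0.112,0,-31]]]' 0
python3 -m pendant '[[[0,0,0,0],[0,0,0,0],[0,0,0,0]]]'
cat > red.py <<'E'
from h import *
import sys
s=read_state();print("tcp",s["position"].round(4),s["tool_rot"][2].round(2),"F",s["wrist_force"].round(1))
ex=np.array([np.cos(np.radians(-12.15)),np.sin(np.radians(-12.15))]);ey=np.array([-ex[1],ex[0]]);cr=np.array([.459,-.0172])+.0013*ey-.0013*ex;pv=cr+.17*ex
for cam in sys.argv[1:]:
    c=camera(cam);f=c["frame"];h=cv2.cvtColor(f,cv2.COLOR_RGB2HSV).astype(int);H,S,V=h[...,0],h[...,1],h[...,2]
    for nm,m,z in(("red",((H<8)|(H>172))&(S>110)&(V>100),.137),("white",(S<60)&(V>150),.137)):
        n,l,st,ce=cv2.connectedComponentsWithStats(m.astype(np.uint8))
        for i in range(1,n):
            if st[i,4]<4: continue
            p=cast(c,ce[i],z)[0,:2];d=p-pv;r=np.hypot(*d)
            if abs(r-.17)<.02: print(cam,nm,ce[i].round(1),st[i,2:5],p.round(4),"r",r.round(4),"arm deg",round((np.degrees(np.arctan2(d[1],d[0]))-167.85+180)%360-180,2),"stand dx,dy from cradle mm",((p-cr)@ex*1e3).round(1),((p-cr)@ey*1e3).round(1))
E
python3 red.py wrist top scene
```

```text
t: 15.85
position: [0.6133, -0.1649, 0.2467]
tool_rot: [179.9, -0.0, -121.2]
wrist_force: [0.2, -0.9, -0.7]
opening: -0.003
t: 16.15
position: [0.6098, -0.1611, 0.2507]
tool_rot: [180.0, 0.0, -121.2]
wrist_force: [-0.4, 0.3, 0.3]
opening: -0.002
tcp [ 0.6098 -0.1611  0.2507] -121.15 F [-0.4  0.3  0.3]
wrist red [312.5 113.4] [ 6  8 37] [ 0.5342 -0.1959] r 0.1702 arm deg 70.22 stand dx,dy from cradle mm 112.4 -160.2
wrist white [312.1 113.1] [  46   48 1641] [ 0.5343 -0.1963] r 0.1704 arm deg 70.34 stand dx,dy from cradle mm 112.6 -160.5
wrist white [444.9 153.3] [ 9  8 54] [ 0.4533 -0.1088] r 0.1802 arm deg 30.7 stand dx,dy from cradle mm 15.0 -92.0
wrist white [111.8 271.7] [ 36  22 251] [ 0.772  -0.1642] r 0.1858 arm deg 154.81 stand dx,dy from cradle mm 338.2 -79.1
wrist white [127.1 288.5] [ 39  24 261] [ 0.772  -0.1409] r 0.1728 arm deg 160.95 stand dx,dy from cradle mm 333.4 -56.4
```

Measured arm angle is 70.2° with radius 0.170 (spec 0.170). I descend, make contact, and push back.

```bash
python3 -m pendant '[[[0,0,0.03,0],[0,0,0.06,0],[0,0,0.09,0],[0,0,0.11,0],[0,0,0.117,0]]]' 0
python3 -m pendant '[[[0,0.006,0,0],[0,0.012,0,0],[0,0.018,0,0],[0,0.022,0,0],[0,0.023,0,0]]]'
python3 -m pendant '[[[0.001,0.007,0,4],[0.002,0.014,0,8],[0.0025,0.021,0,12],[0.002,0.0285,0,16],[0.002,0.0355,0,20]]]'
python3 -m pendant '[[[0.001,0.007,0,4],[0.002,0.014,0,8],[0.0025,0.021,0,12],[0.002,0.0285,0,16],[0.002,0.0355,0,20]]]'
python3 red.py wrist
```

```text
t: 16.8
position: [0.6088, -0.161, 0.1317]
tool_rot: [179.8, -0.0, -121.1]
wrist_force: [-0.4, 1.1, 0.1]
opening: 0.003
t: 17.3
position: [0.5907, -0.1497, 0.1348]
tool_rot: [-179.9, 0.0, -121.1]
wrist_force: [-0.5, -0.2, -0.7]
opening: 0.006
t: 17.8
position: [0.561, -0.134, 0.1348]
tool_rot: [-179.8, 0.1, -141.3]
wrist_force: [4.2, -1.3, -1.1]
opening: 0.004
t: 18.3
position: [0.5371, -0.1078, 0.1348]
tool_rot: [-179.8, 0.2, -161.4]
wrist_force: [3.8, -2.1, -1.1]
opening: -0.003
tcp [ 0.5371 -0.1078  0.1348] -161.35 F [ 3.8 -2.1 -1.1]
wrist red [304.1 131.9] [ 15  15 166] [ 0.4656 -0.111 ] r 0.1694 arm deg 32.72 stand dx,dy from cradle mm 27.5 -91.6
wrist white [303.4 129.7] [  92   94 6378] [ 0.4648 -0.1116] r 0.1703 arm deg 32.82 stand dx,dy from cradle mm 26.9 -92.3
wrist white [425.1 145.5] [ 122  124 6251] [ 0.4547 -0.0611] r 0.1698 arm deg 15.41 stand dx,dy from cradle mm 6.3 -45.1
```

```bash
python3 -m pendant '[[[0.001,0.007,0,4],[0.002,0.014,0,8],[0.0025,0.021,0,12],[0.002,0.0285,0,16],[0.002,0.0355,0,20]]]'
python3 -m pendant '[[[0.001,0.004,0,2],[0.0015,0.007,0,4],[0.002,0.0105,0,6],[0.002,0.014,0,8],[0.002,0.014,0,8]]]'
python3 red.py wrist top
```

```text
t: 18.85
position: [0.5228, -0.0749, 0.1346]
tool_rot: [-179.9, 0.1, 178.7]
wrist_force: [0.4, -2.8, 1.3]
opening: -0.004
t: 19.35
position: [0.5207, -0.06, 0.1343]
tool_rot: [-180.0, 0.0, 170.9]
wrist_force: [0.2, -1.8, 0.6]
opening: -0.004
tcp [ 0.5207 -0.06    0.1343] 170.91 F [ 0.2 -1.8  0.6]
wrist red [305.2 133. ] [ 15  15 168] [ 0.4567 -0.0294] r 0.169 arm deg 4.66 stand dx,dy from cradle mm 1.6 -13.7
wrist white [305.6 130.5] [  94   95 6662] [ 0.4556 -0.0292] r 0.17 arm deg 4.62 stand dx,dy from cradle mm 0.5 -13.7
```

```bash
python3 -m pendant '[[[0.0005,0.002,0,1],[0.0007,0.0035,0,2],[0.001,0.005,0,3],[0.001,0.006,0,3.5],[0.001,0.006,0,3.5]]]'
python3 red.py wrist
```

```text
t: 19.95
position: [0.5204, -0.0536, 0.1337]
tool_rot: [180.0, -0.0, 167.3]
wrist_force: [0.7, -0.2, 1.0]
opening: -0.001
tcp [ 0.5204 -0.0536  0.1337] 167.35 F [ 0.7 -0.2  1. ]
wrist red [304.9 133.1] [ 14  15 166] [ 0.4583 -0.0193] r 0.169 arm deg 1.18 stand dx,dy from cradle mm 1.1 -3.5
wrist white [305.6 130.5] [  94   96 6749] [ 0.4573 -0.0188] r 0.17 arm deg 1.1 stand dx,dy from cradle mm 0.0 -3.3
```

```bash
python3 -m pendant '[[[0,0.001,0,0],[0,0.002,0,0],[0,0.002,0,0],[0,0.002,0,0]]]'
python3 red.py wrist
python3 -m pendant '[[[0,-0.005,0,0],[0,-0.015,0,0],[0,-0.025,0,0],[0,-0.03,-0.03,0],[0,-0.03,-0.07,0]]]'
python3 -m pendant '[[[0.02,0.01,-0.03,0],[0.04,0.02,-0.06,0],[0.05,0.03,-0.07,0],[0.05,0.03,-0.07,0],[0.05,0.03,-0.07,0]]]'
python3 red.py wrist top scene
```

```text
t: 20.4
position: [0.5207, -0.0517, 0.1336]
tool_rot: [180.0, -0.0, 167.4]
wrist_force: [-0.9, -2.1, -0.0]
opening: -0.003
tcp [ 0.5207 -0.0517  0.1336] 167.35 F [-0.9 -2.1 -0. ]
wrist red [308. 133.] [ 15  15 165] [ 0.4588 -0.0162] r 0.1691 arm deg 0.11 stand dx,dy from cradle mm 0.9 -0.3
wrist white [308.4 130.6] [  94   96 6767] [ 0.4579 -0.0159] r 0.17 arm deg 0.07 stand dx,dy from cradle mm -0.0 -0.2
t: 20.95
position: [0.5124, -0.0822, 0.2025]
tool_rot: [180.0, -0.3, 167.2]
wrist_force: [0.8, 0.4, 0.5]
opening: -0.003
t: 21.45
position: [0.4722, -0.0412, 0.2729]
tool_rot: [-180.0, -0.0, 167.4]
wrist_force: [-0.2, 0.6, 0.1]
opening: 0.0
tcp [ 0.4722 -0.0412  0.2729] 167.36 F [-0.2  0.6  0.1]
wrist red [278.2 167.2] [ 5  6 25] [ 0.459  -0.0164] r 0.1689 arm deg 0.18 stand dx,dy from cradle mm 1.1 -0.5
wrist white [280.1 152.4] [ 28  13 216] [ 0.4455 -0.0119] r 0.183 arm deg -0.32 stand dx,dy from cradle mm -13.0 1.0
wrist white [264.8 156. ] [2 3 4] [ 0.4457 -0.0265] r 0.1802 arm deg 4.2 stand dx,dy from cradle mm -9.7 -13.2
wrist white [263.8 160.9] [ 9  8 24] [ 0.45   -0.0284] 
[... 368 characters left out ...]
from cradle mm 3.7 -14.6
wrist white [266.8 179.7] [5 2 6] [ 0.4686 -0.0294] r 0.1571 arm deg 4.08 stand dx,dy from cradle mm 13.3 -11.2
wrist white [280.3 183.7] [21  6 82] [ 0.4754 -0.0176] r 0.1526 arm deg -0.67 stand dx,dy from cradle mm 17.4 1.8
scene red [277.  188.2] [3 2 4] [ 0.4579 -0.0172] r 0.1698 arm deg 0.5 stand dx,dy from cradle mm 0.2 -1.5
scene white [281.4 187.2] [ 5  7 20] [ 0.4457 -0.0113] r 0.1829 arm deg -0.53 stand dx,dy from cradle mm -12.9 1.7
scene white [272.4 190.8] [4 5 9] [ 0.4741 -0.0192] r 0.1535 arm deg 0.02 stand dx,dy from cradle mm 16.5 -0.1
scene white [278.7 204.8] [ 25  20 142] [0.4946 0.0284] r 0.1522 arm deg -19.47 stand dx,dy from cradle mm 26.5 50.7
```

Both views put the plunger axis within 1.5 mm of the cradle middle. I clear the robot away for a final independent check, from the top view and the sleeve end.

```bash
python3 -m pendant '[[[0.01,0,-0.01,0],[0.03,0,-0.02,0],[0.05,0,-0.03,0],[0.06,0,-0.03,0],[0.06,0,-0.03,0]]]'
python3 red.py top | head -5
python3 - <<'E'
from h import *
ex=np.array([np.cos(np.radians(-12.15)),np.sin(np.radians(-12.15))]);ey=np.array([-ex[1],ex[0]]);cr=np.array([.459,-.0172])+.0013*ey-.0013*ex
c=camera("wrist");f=c["frame"];h=cv2.cvtColor(f,cv2.COLOR_RGB2HSV).astype(int)
for X in(-.037,-.034,-.03,-.026):   # scan sleeve across, at axis height
    t=np.arange(-.035,.035,.0005);u=proj(c,[list(cr+X*ex+y*ey)+[.055] for y in t])
    v=cv2.remap(f,u[:,0].astype(np.float32)[None],u[:,1].astype(np.float32)[None],1)[0].astype(int)
    hs=cv2.cvtColor(v.astype(np.uint8)[None],cv2.COLOR_RGB2HSV)[0].astype(int);ok=(hs[:,1]<45)&(hs[:,2]>120)
    print(X,"edges mm",(t[ok][[0,-1]]*1e3).round(1),"mid",(t[ok][[0,-1]].mean()*1e3).round(1)) if ok.any() else print(X,"none")
t=np.arange(-.07,-.02,.0005);u=proj(c,[list(cr+x*ex)+[.075] for x in t]);v=f[np.int32(u[:,1].round()),np.int32(u[:,0].round())].max(1).astype(int)
print("crest end x mm",(t[np.argmax(np.diff(v))]*1e3).round(1),"(expect -40)")
E
```

```text
t: 22.1
position: [0.4126, -0.0276, 0.304]
tool_rot: [180.0, 0.0, 167.3]
wrist_force: [-0.1, -0.3, -0.0]
opening: -0.002
tcp [ 0.4126 -0.0276  0.304 ] 167.34 F [-0.1 -0.3 -0. ]
-0.037 edges mm [-18.   20.5] mid 1.3
-0.034 edges mm [-18.  19.] mid 0.5
-0.03 edges mm [-18.   19.5] mid 0.8
-0.026 edges mm [-18.   20.5] mid 1.3
crest end x mm -40.5 (expect -40)
```

Sleeve end is at -40.5 mm (expected -40) and its sides are centred to about 1 mm. The plunger is about 1–2 mm from the sleeve's axis, inside the 5 mm limit, so I hand in.

```bash
python3 -c "
from plant import *
job_done();s=read_state();print(s['t'],s['wrist_force'])"
```

```text
the job is handed in; nothing more can be done
the job is handed in; nothing more can be done
```

The job is handed in at about 22 s of the 72 s allowed. No verdict came back, so what follows is from my own checks.

**What I did:** I pushed the blue arm by its bar to about 70° (1.23 rad). I then took the sleeve from its rest, seated it in the V-cradle (about 17 N contact), released it, and pushed the arm back by its bar.

**Last checks:**
- **Plunger:** it stands about 0.5 mm sideways and 1 mm along from the cradle middle in the wrist view, and about 1.5 mm in the scene view. Against the sleeve's measured axis it is off by 1–2 mm. The limit is 5 mm.
- **Sleeve:** it is centred to about 1 mm and its crest end is within 0.5 mm of the expected place along the cradle. I did not measure its height after release; the TCP height at contact (0.061 m) matched the seat.
- **Robot:** it was clear of everything, with a wrist force of about 0.

**What failed or disagreed:**
- The final top-camera check gave no reading of the gauge, so that cross-check is missing.
- The wrist view put the cradle about 1.5 mm from my first fit, and I corrected for it before placing the sleeve.
- I did not re-measure the other rejects or the bin; the robot was kept well clear of them throughout.

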